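Kit the engine spares in their foam pads

TASK

Lay out the spares for the engine rebuild: pick the ball bearing, the rubber cap, the spark plug and the gear shaft out from among the tools and put each into the one foam pad whose cut-out is made for its size and shape, so that it lies down in the middle of the cut-out, the two long parts lengthwise (either way round). Leave the hex key and the feeler gauge where they lie.

Things in the scene. Friction and masses are not known exactly. Their poses are not given: they have to be found in the camera images.
- gear_shaft_mid (a point): gear shaft: steel shaft 98 mm long, 16 mm thick, with two toothed pinions 28 mm across, lying on its pinions. The point is the middle of its length, on its axis, 14 mm above what it lies on; its y axis runs along the shaft. The pinions cover y = -14 to -6 mm and y = 19 to 29 mm; the bare shaft between them (middle at y = 6.5 mm) is a good grip. 0.2 kg. Belongs in shaft_pad, either way round.
- ball_bearing_mid (a point): ball bearing: flat bright steel ring 42 mm across, 12 mm high, lying flat. The point is its centre, 6 mm above what it lies on; z is its axis. Belongs in bearing_pad.
- rubber_cap_mid (a point): rubber cap: small black round rubber ring, 24 mm across, 12 mm high, lying flat. The point is its centre, 6 mm above what it lies on; z is its axis. Belongs in cap_pad.
- spark_plug_mid (a point): spark plug: lying, 67 mm long, with a steel hexagon 20 mm wide and 19 mm high and a white insulator. The point is the middle of its length, on its axis, 9.5 mm above what it lies on; its y axis runs along the plug. The hexagon, the best grip, covers y = -2 to 11 mm. Belongs in plug_pad, either way round.
- hex_key_mid (a point): black L-shaped hex key, 89 x 32 x 8 mm, lying flat: a hand tool, to be left alone. The point is the middle of its outline, 4 mm above the board; its y axis runs along the long arm, whose line is at x = -12 mm; the short arm runs from there to x = 15 mm at the y = -41 mm end.
- feeler_gauge_mid (a point): feeler gauge: flat closed steel gauge 90 x 16 x 9 mm, lying flat: a hand tool, to be left alone. The point is its middle, 4 mm above the board; its y axis runs along its length.
- bearing_pad: bearing pad: dark foam pad fixed to the wooden work board (its top is 22 mm above the bench), 90 x 90 mm, 8 mm high in all, with a round 58 mm cut-out in the middle, 5 mm deep, down to a light grey base sheet 3 mm thick. Origin: centre of the pad's underside, on the board, right below the cut-out's centre; z up.
- cap_pad: cap pad: dark foam pad fixed to the wooden work board (its top is 22 mm above the bench), 72 x 72 mm, 8 mm high in all, with a round 40 mm cut-out in the middle, 5 mm deep, down to a light grey base sheet 3 mm thick. Origin: centre of the pad's underside, on the board, right below the cut-out's centre; z up.
- plug_pad: plug pad: dark foam pad fixed to the wooden work board (its top is 22 mm above the bench), 113 x 66 mm, 8 mm high in all, with a rectangular 83 x 36 mm cut-out in the middle, 5 mm deep, down to a light grey base sheet 3 mm thick. Origin: centre of the pad's underside, on the board, right below the cut-out's centre; z up, x along the cut-out's length.
- shaft_pad: shaft pad: dark foam pad fixed to the wooden work board (its top is 22 mm above the bench), 144 x 74 mm, 11 mm high in all, with a rectangular 114 x 44 mm cut-out in the middle, 8 mm deep, down to a light grey base sheet 3 mm thick. Origin: centre of the pad's underside, on the board, right below the cut-out's centre; z up, x along the cut-out's length.

How it is judged:
By the outcome, as a careful person would: the job done as asked, in the order asked, and still so for the second after the job is handed in, with the robot touching nothing.
It also fails if it takes over 88 s, if anything falls off the work surface, if the arm or the gripper's body presses on something with over 40 N, if the wrist force passes 120 N, or if a joint passes its speed limit or range.

ROBOT

A 7-joint arm with a two-finger parallel gripper is mounted at the origin on a cart in front of the work surface, level with it; the furniture and walls round the work are solid. World frame = base frame: x ahead of the robot, y to its left, z up, the work surface at z = 0. Lengths are in m, angles in rad, forces in N, time in s.
With the tool pointing down it reaches from about 0.425 to 1.025 m from the base axis. Payload 9.4 kg.
Tool frame: the origin (TCP) lies at the centre of the arm's flange, where the gripper is bolted on; the fingertips stand 186 mm ahead of it and the grasp point (between the pads) lies 167 mm ahead of it; z points along the fingers, y is the line along which they close (so a half turn about z gives the same grasp; the last joint's range is limited). The gripper opens to 93 mm and grips with 3 to 60 N. Pads are 15 mm wide; open, the fingers measure 128 mm over their backs; the gripper's body (75 mm by 188 mm) begins 65 mm behind the grasp point.
Start: joints at [1.208, 0.599, -0.003, 1.599, 0.002, 0.943, -0.08], TCP at [0.204, -0.696, 0.405] pointing down, gripper open.
Joint ranges: [-2.57, 2.57], [-0.35, 1.97], [-1.29, 1.29], [0.11, 2.56], [-1.05, 4.19], [0.11, 1.86], [-2.63, 2.63]. Speed limits (rad/s): [2.22, 2.22, 3.01, 3.01, 3.14, 3.14, 3.14].

INTERFACE

Orientations are given as [roll, pitch, yaw] about the fixed x, y, z axes, in that order (R = Rz(yaw) Ry(pitch) Rx(roll)).
In Python, from rig import sensors, eyes, job gives the robot as it stands.
- The arm moves only by the tool carry_out, never from a script. Its argument "deltas" is a list of rows, each a list of 2 entries, a list of its own where there are three numbers: the shift along the tool's x, y, z in m, then the turn, a rotation vector about the tool's x, y, z in degrees. In form: [[[tx, ty, tz], [wx, wy, wz]], ...]. A call has 1 to 8 rows; each row is the pose to reach, as a shift and turn from the pose commanded when the call began, along the tool's axes at that moment; what a row does not reach only later rows make up. A row lasts 1/12 s, in which the tool goes at most 41.7 mm and 7.16 degrees, less where a joint would pass 70% of its speed; a pose out of reach is approached as far as the arm can. A call with a gripper value outside its range is refused whole. "fingers" is the opening, from 0 (shut) to 1 (fully open), set as the call begins (left out, the last holds). The fingers move at their own pace and stop on an object; the grip force is fixed at half the most. Time passes only in rows, so rows that repeat a pose let the fingers close. It gives the time, the measured TCP pose, the force, the opening and the grip force at its end, in the units of the state.
- sensors.sense(): the state, without advancing time (a new reading comes with each control period).
- eyes.snapshot(name): name is "scene" or "top" or "wrist"; returns the picture (400x640x3 uint8, red, green, blue); there is no depth.
- eyes.camera_info(name): a dict with "fx", "fy", "cx", "cy" (pixels), "R" (3x3) and "t" (3): a world point X has camera coordinates R X + t. Camera axes: x right, y down, z forward; pixel columns grow to the right and rows downward; lengths in m; the calibration is good to about 2 mm. A picture is of the moment at which its call begins: read the wrist's pose just before it. camera_info takes no time and is no camera call; for the wrist camera it gives the pose at the moment of the call.
- job.hand_in(): hands the job in; it is judged then, once.
The state is a dict: "t": time; "joints": joint angles; "joint_vel": joint speeds; "tau": joint torques, N m; "ee_pos": TCP position; "orientation": TCP orientation; "ft_force": force on the tool from outside, world axes, zero at the start; "torque": the same for the moment, N m; "finger_gap": finger opening in m; "gripper_force": force on a finger pad.
Only numpy, scipy, OpenCV 4.12 (cv2) and the standard library are available. Lean on these libraries where they do the work, as an engineer would, in place of code of your own. Each camera call takes 0.05 s, during which the arm holds its last target. There are 200 camera calls.

## Working session

There is one attempt and no reset: what is moved stays moved. The work goes in short steps, Python scripts to look and compute and a tool call to move; the robot and the scene stay as the last step left them, time stands still between calls to the robot, and variables do not carry over. Pictures are saved under pics/ and viewed, at most 14 in all, crops included, and the job is handed in when it is done.

Besides the shell and the picture viewer there is one more tool, called after "Request:" by a JSON object that holds its "method" and its "body". carry_out: Moves the arm, as the interface text tells. Its arguments: {"type":"object","properties":{"deltas":{"type":"array"},"fingers":{"type":"number"}},"required":["deltas"]}

```bash
ls; mkdir -p pics; python3 - <<'E'
from rig import sensors, eyes, job
import cv2
s=sensors.sense();print({k:s[k] for k in('t','joints','ee_pos','orientation','finger_gap')})
for n in('top','scene'):
    cv2.imwrite(f'pics/{n}0.png',eyes.snapshot(n)[:,:,::-1]);print(n,eyes.camera_info(n))
print(eyes.camera_info('wrist'))
E
```

```text
pics
{'t': 0.0, 'joints': array([ 1.20831039,  0.60013014, -0.0025561 ,  1.60009857,  0.00178194,
        0.94292099, -0.07979966]), 'ee_pos': array([ 0.20434877, -0.69540426,  0.40386712]), 'orientation': array([-3.14004259e+00,  1.20843211e-04,  2.85844822e-01]), 'finger_gap': 0.09320085323834688}
top {'fx': 468.8620943662105, 'fy': 468.8620943662105, 'cx': 318.5835500957968, 'cy': 200.01295715844986, 'R': array([[ 0.05021056, -0.99873778,  0.00132135],
       [-0.97584501, -0.04934121, -0.21281907],
       [ 0.21261565,  0.00939633, -0.97709073]]), 't': array([-0.25593182,  0.58328674,  0.99319144])}
scene {'fx': 432.68385117910043, 'fy': 432.68385117910043, 'cx': 321.8113732490141, 'cy': 197.1253506527851, 'R': array([[-0.54502665, -0.83837635,  0.00842896],
       [-0.61951215,  0.39592873, -0.67782382],
       [ 0.5649342 , -0.37465389, -0.73517605]]), 't': array([0.1196948 , 0.50242316, 0.53199222])}
{'fx': 312.1293914655248, 'fy': 312.1293914655248, 'cx': 320.35298815293237, 'cy': 203.64633404770325, 'R': array([[ 2.81655653e-01, -9.59515421e-01, -5.00532863e-04],
       [-9.30782889e-01, -2.73348148e-01,  2.42742669e-01],
       [-2.33052154e-01, -6.79039575e-02, -9.70090587e-01]]), 't': array([-0.72467523, -0.02792779,  0.39005014])}
```

View pics/top0.png

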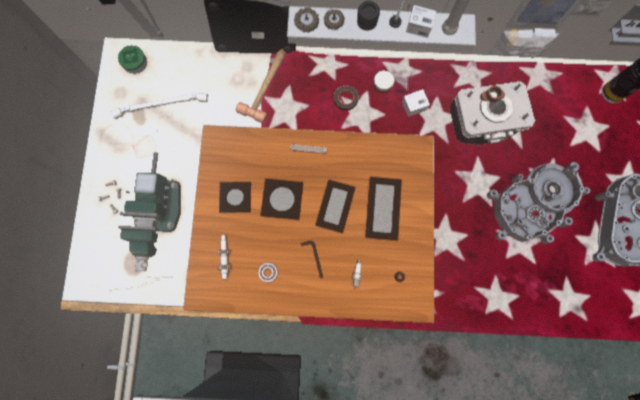

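View pics/scene0.png

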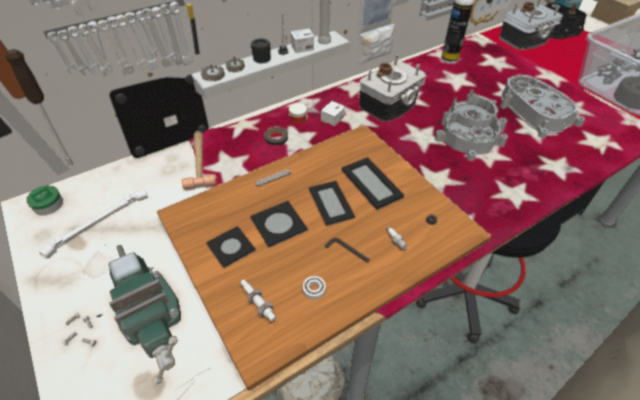

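The top view shows the pads in a row: cap pad (235,197), bearing pad (282,198), plug pad (337,206) and shaft pad (383,208). The parts are the shaft (224,257), bearing (268,271), plug (357,274) and cap (400,277). The tools are the hex key (313,258) and the feeler gauge (308,148). The scene view agrees.

```bash
cat > h.py <<'E'
import numpy as np, cv2
from rig import sensors, eyes
from scipy.spatial.transform import Rotation as Ro
def cast(ci,px,z):
    px=np.atleast_2d(px).astype(float); R,t=np.array(ci['R']),np.array(ci['t'])
    d=np.c_[(px[:,0]-ci['cx'])/ci['fx'],(px[:,1]-ci['cy'])/ci['fy'],np.ones(len(px))]@R
    c=-R.T@t
    return (c+d*((z-c[2])/d[:,2])[:,None])[:,:2]
def proj(ci,X):
    p=np.array(ci['R'])@np.array(X)+ci['t']; return np.array([ci['cx']+ci['fx']*p[0]/p[2],ci['cy']+ci['fy']*p[1]/p[2]])
def go(xy,zg,yaw):
    """delta (tool axes, mm and deg) bringing the grasp point to xy,zg with tool down at yaw"""
    s=sensors.sense(); R0=Ro.from_euler('xyz',s['orientation']); R1=Ro.from_euler('xyz',[np.pi,0,yaw])
    tgt=np.array([xy[0],xy[1],zg+.167])
    print('t',round(s['t'],2),'shift mm',np.round(1000*R0.inv().apply(tgt-s['ee_pos']),1),'turn deg',np.round((R0.inv()*R1).as_rotvec(degrees=True),2),'pos',np.round(s['ee_pos'],4),'yaw',round(s['orientation'][2],4),'q',np.round(s['joints'],2))
E
python3 - <<'E'
from h import *
im=cv2.imread('pics/top0.png'); ci=eyes.camera_info('top')
hsv=cv2.cvtColor(im,cv2.COLOR_BGR2HSV); sub=np.zeros(im.shape[:2],np.uint8); sub[136:305,205:428]=1
m=((hsv[...,1]<90)|(hsv[...,2]<70)).astype(np.uint8)*sub
cs,_=cv2.findContours(m,cv2.RETR_EXTERNAL,cv2.CHAIN_APPROX_NONE)
for c in cs:
    if cv2.contourArea(c)<25: continue
    w=cast(ci,c[:,0,:],.022+.006).astype(np.float32)
    r=cv2.minAreaRect(w); print(c[:,0].mean(0).round(),'xy',np.round(r[0],4),'size',np.round(r[1],3),'ang',round(r[2],1))
E
```

```text
[267. 272.] xy [ 0.4315 -0.1193] size [0.04  0.043] ang 2.9
[357. 273.] xy [ 0.4395 -0.3208] size [0.058 0.018] ang 2.0
[223. 256.] xy [ 0.4616 -0.017 ] size [0.098 0.025] ang 5.2
[235. 197.] xy [ 0.6017 -0.0302] size [0.065 0.068] ang 2.9
[335. 206.] xy [ 0.5916 -0.265 ] size [0.061 0.107] ang 77.2
[282. 199.] xy [ 0.6021 -0.14  ] size [0.086 0.085] ang 87.3
[383. 208.] xy [ 0.5922 -0.3764] size [0.071 0.14 ] ang 87.3
[308. 148.] xy [ 0.7278 -0.1943] size [0.087 0.015] ang 86.7
```

Request:
{"method": "carry_out", "body": {"deltas": [[[0.028,-0.024,0],[0,0,4]],[[0.056,-0.048,0],[0,0,8]],[[0.084,-0.073,0],[0,0,12]],[[0.112,-0.097,0],[0,0,16.4]],[[0.14,-0.121,0],[0,0,16.4]],[[0.168,-0.146,0],[0,0,16.4]],[[0.196,-0.17,0],[0,0,16.4]],[[0.222,-0.193,0],[0,0,16.4]]]}}

```text
t: 0.77
ee_pos: [0.3639, -0.4458, 0.4045]
orientation: [-3.141, 0.0, 0.0]
ft_force: [0.7, -1.4, -0.5]
finger_gap: 0.0932
gripper_force: 0.0
```

Request:
{"method": "carry_out", "body": {"deltas": [[[0.02,-0.031,0],[0,0,0]],[[0.04,-0.062,0],[0,0,0]],[[0.06,-0.093,0],[0,0,0]],[[0.08,-0.124,0],[0,0,0]],[[0.1,-0.155,0],[0,0,0]],[[0.12,-0.186,0],[0,0,0]],[[0.14,-0.217,0],[0,0,0]],[[0.157,-0.247,0],[0,0,0]]]}}

```text
t: 1.43
ee_pos: [0.5211, -0.1989, 0.4046]
orientation: [-3.141, 0.0, 0.0]
ft_force: [0.7, -1.2, 0.7]
finger_gap: 0.093
gripper_force: 0.0
```

Request:
{"method": "carry_out", "body": {"deltas": [[[0,0,0],[0,0,0]],[[0,0,0],[0,0,0]]]}}

```text
t: 1.6
ee_pos: [0.521, -0.1988, 0.4043]
orientation: [-3.141, 0.0, 0.004]
ft_force: [0.3, -0.1, -0.3]
finger_gap: 0.0931
gripper_force: 0.0
```

```bash
python3 - <<'E'
from h import *
import pickle
s=sensors.sense(); ci=eyes.camera_info('wrist'); im=eyes.snapshot('wrist')[:,:,::-1]
cv2.imwrite('pics/w1.png',im); pickle.dump(ci,open('w1.pkl','wb'))
print(s['t'],s['ee_pos'],s['orientation'],s['ft_force'])
for n,xy in dict(bearing=(.4315,-.1193),plug=(.4395,-.3208),shaft=(.4616,-.017),cap=(.434,-.412),bpad=(.602,-.14),spad=(.592,-.376)).items(): print(n,proj(ci,[*xy,.03]).round())
E
```

```text
1.6 [ 0.52099407 -0.19878537  0.40433358] [-3.14094968e+00  4.40165988e-04  4.01906424e-03] [ 0.25397643 -0.08300497 -0.28307769]
bearing [255. 257.]
plug [420. 252.]
shaft [169. 234.]
cap [494. 256.]
bpad [267. 112.]
spad [482. 123.]
```

View pics/w1.png

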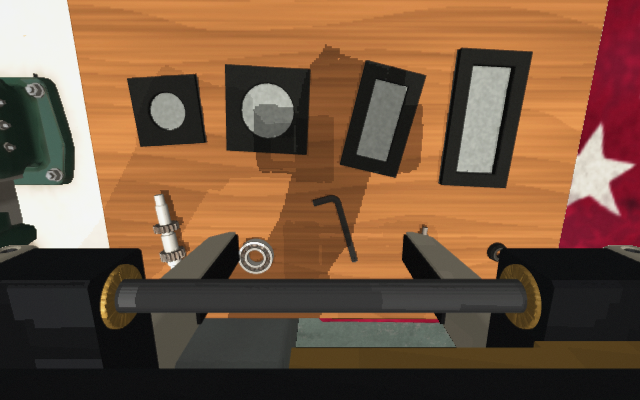

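The wrist view shows all four pads clear: cap (168,110), bearing (268,110), plug (383,118) and shaft (487,118). The bearing is at (255,257), where the top view predicted it. The vise stays left of column 75.

```bash
python3 - <<'E'
from h import *
import pickle
im=cv2.imread('pics/w1.png'); ci=pickle.load(open('w1.pkl','rb'))
hsv=cv2.cvtColor(im,cv2.COLOR_BGR2HSV)
m=((hsv[...,1]<95)|(hsv[...,2]<55)).astype(np.uint8)
m=cv2.morphologyEx(m,cv2.MORPH_OPEN,np.ones((3,3)))
for n,(x0,y0,x1,y1),z in [('cap_pad',(115,60,215,155),.030),('bearing_pad',(216,55,318,162),.030),('plug_pad',(335,50,435,185),.030),('shaft_pad',(436,40,540,195),.033),('bearing',(235,235,277,278),.034),('bearing_in_base',(235,235,277,278),.028),('shaft',(145,185,190,270),.036)]:
    c=max(cv2.findContours(m[y0:y1,x0:x1],cv2.RETR_EXTERNAL,cv2.CHAIN_APPROX_NONE)[0],key=cv2.contourArea)[:,0]+[x0,y0]
    w=cast(ci,c,z).astype(np.float32); r=cv2.minAreaRect(w); (e,rad)=cv2.minEnclosingCircle(w)
    print(n,'rect',np.round(r[0],4),np.round(r[1],3),round(r[2],1),'circ',np.round(e,4),round(rad*2,3))
    if 'pad' in n:
        k=((hsv[...,2]>85)&(hsv[...,1]<80)).astype(np.uint8)[y0:y1,x0:x1]
        c=max(cv2.findContours(k,cv2.RETR_EXTERNAL,cv2.CHAIN_APPROX_NONE)[0],key=cv2.contourArea)[:,0]+[x0,y0]
        w=cast(ci,c,.025).astype(np.float32); r=cv2.minAreaRect(w); print('   cutout',np.round(r[0],4),np.round(r[1],3),round(r[2],1))
s=sensors.sense();
go((.4315,-.1193),.0477+.0,0)
E
```

```text
cap_pad rect [ 0.6032 -0.0314] [0.071 0.074] 3.8 circ [ 0.6034 -0.0315] 0.1
   cutout [ 0.6032 -0.0291] [0.036 0.039] 84.2
bearing_pad rect [ 0.6036 -0.1401] [0.09 0.09] 87.4 circ [ 0.6042 -0.1401] 0.125
   cutout [ 0.6042 -0.1395] [0.057 0.057] 6.9
plug_pad rect [ 0.5933 -0.2651] [0.066 0.112] 77.0 circ [ 0.593  -0.2648] 0.129
   cutout [ 0.5935 -0.2659] [0.035 0.083] 76.8
shaft_pad rect [ 0.5937 -0.3752] [0.077 0.143] 87.4 circ [ 0.5935 -0.3768] 0.161
   cutout [ 0.5936 -0.379 ] [0.041 0.114] 87.3
bearing rect [ 0.4363 -0.1188] [0.046 0.048] 86.4 circ [ 0.4384 -0.1143] 0.058
bearing_in_base rect [ 0.4337 -0.1175] [0.047 0.049] 86.4 circ [ 0.4358 -0.1129] 0.059
shaft rect [ 0.4645 -0.0207] [0.095 0.036] 5.8 circ [ 0.465  -0.0261] 0.097
t 1.65 shift mm [-88.4 -81.3 189.8] turn deg [0.   0.05 0.07] pos [ 0.5201 -0.2005  0.4044] yaw 0.0012 q [ 0.24  0.4   0.03  1.99 -0.02  0.75 -1.28]
```

Request:
{"method": "carry_out", "body": {"deltas": [[[-0.018,-0.017,0.028],[0,0,0]],[[-0.036,-0.033,0.056],[0,0,0]],[[-0.054,-0.049,0.084],[0,0,0]],[[-0.071,-0.065,0.112],[0,0,0]],[[-0.087,-0.081,0.137],[0,0,0]],[[-0.087,-0.081,0.137],[0,0,0]]], "fingers": 0.75}}

```text
t: 2.15
ee_pos: [0.4287, -0.1188, 0.2645]
orientation: [-3.14, 0.009, -0.001]
ft_force: [-2.5, 0.4, -0.7]
finger_gap: 0.0701
gripper_force: 0.0
```

```bash
cat > look.py <<'E'
from h import *
import pickle,sys
n=sys.argv[1]
s=sensors.sense(); ci=eyes.camera_info('wrist'); im=eyes.snapshot('wrist')[:,:,::-1]
cv2.imwrite(f'pics/{n}.png',im); pickle.dump(ci,open(f'{n}.pkl','wb'))
print(s['t'],s['ee_pos'],s['orientation'],s['ft_force'],s['finger_gap'],s['gripper_force'])
E
python3 look.py w2; python3 -c "
from h import *
ci=eyes.camera_info('wrist');print(proj(ci,[.433,-.119,.034]))"
```

```text
2.15 [ 0.42867678 -0.11884342  0.26453954] [-3.14006340e+00  9.08696348e-03 -5.66610235e-04] [-2.54756269  0.44268878 -0.72695735] 0.07007285580400979 0.0
[318.94446027 218.03373508]
```

View pics/w2.png

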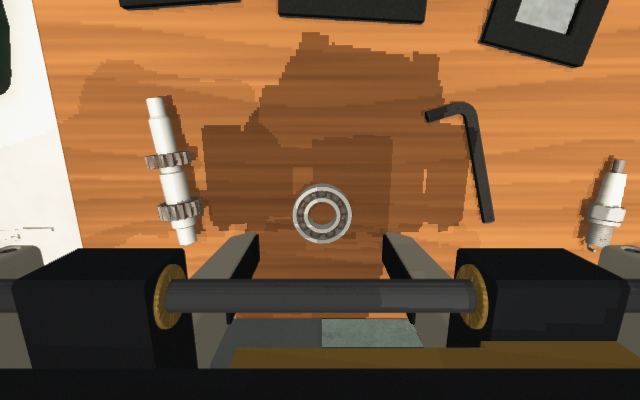

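The bearing is at (322,213), about 60 px across, between the fingers. The shaft at (173,170), the plug at (606,205) and the hex key at (460,160) are also clear.

```bash
python3 - <<'E'
from h import *
import pickle
im=cv2.imread('pics/w2.png'); ci=pickle.load(open('w2.pkl','rb'))
hsv=cv2.cvtColor(im,cv2.COLOR_BGR2HSV)
m=((hsv[...,1]<95)).astype(np.uint8)
def cnt(b):
    x0,y0,x1,y1=b
    return max(cv2.findContours(cv2.morphologyEx(m[y0:y1,x0:x1],cv2.MORPH_OPEN,np.ones((3,3))),cv2.RETR_EXTERNAL,cv2.CHAIN_APPROX_NONE)[0],key=cv2.contourArea)[:,0]+[x0,y0]
c=cnt((280,170,365,250)); w=cast(ci,c,.032).astype(np.float32); e=cv2.fitEllipse(w); print('bearing',np.round(e[0],4),np.round(e[1],4))
for n,b,z in(('shaft',(140,90,212,250),.036),('plug',(570,150,640,255),.0315)):
    w=cast(ci,cnt(b),z).astype(np.float32); r=cv2.minAreaRect(w); print(n,np.round(r[0],4),np.round(r[1],3),round(r[2],1))
# shaft pinions in the image
print('pinions',cast(ci,[(169,160),(179,211)],.036).round(4), 'ends',cast(ci,[(155,98),(187,243)],.036).round(4))
go((.433,-.119),.0477,0)
E
```

```text
bearing [ 0.4329 -0.1195] [0.0417 0.0439]
shaft [ 0.4618 -0.0181] [0.1   0.031] 6.6
plug [ 0.4311 -0.323 ] [0.077 0.035] 22.5
pinions [[ 0.4719 -0.0177]
 [ 0.4365 -0.0203]] ends [[ 0.5112 -0.0136]
 [ 0.4127 -0.0233]]
t 2.2 shift mm [ 2.6 -1.  51.4] turn deg [-0.03  0.35 -0.06] pos [ 0.4308 -0.12    0.2661] yaw -0.001 q [ 0.13  0.52  0.02  2.34 -0.03  0.28 -1.4 ]
```

Request:
{"method": "carry_out", "body": {"deltas": [[[0.001,0,0.015],[0,0,0]],[[0.001,0,0.03],[0,0,0]],[[0.001,0,0.042],[0,0,0]],[[0.001,0,0.052],[0,0,0]],[[0.001,0,0.052],[0,0,0]],[[0.001,0,0.052],[0,0,0]]]}}

```text
t: 2.7
ee_pos: [0.4345, -0.1212, 0.216]
orientation: [3.141, -0.0, -0.002]
ft_force: [0.4, 0.4, 0.2]
finger_gap: 0.0696
gripper_force: 0.0
```

Request:
{"method": "carry_out", "body": {"deltas": [[[0,0,0],[0,0,0]],[[0,0,0],[0,0,0]],[[0,0,0],[0,0,0]],[[0,0,0],[0,0,0]],[[0,0,0],[0,0,0]]], "fingers": 0.3}}

```text
t: 3.12
ee_pos: [0.4342, -0.1199, 0.2161]
orientation: [3.141, -0.001, -0.0]
ft_force: [-0.1, -1.9, 3.2]
finger_gap: 0.0412
gripper_force: 23.7
```

Request:
{"method": "carry_out", "body": {"deltas": [[[0,0,-0.02],[0,0,0]],[[0,0,-0.045],[0,0,0]],[[0.025,0.003,-0.05],[0,0,0]],[[0.06,0.008,-0.05],[0,0,0]],[[0.095,0.013,-0.05],[0,0,0]],[[0.13,0.017,-0.05],[0,0,0]],[[0.158,0.02,-0.05],[0,0,0]],[[0.171,0.02,-0.05],[0,0,0]]]}}

```text
t: 3.78
ee_pos: [0.6085, -0.1402, 0.2659]
orientation: [3.141, -0.003, 0.0]
ft_force: [0.9, 0.6, -1.7]
finger_gap: 0.0409
gripper_force: 30.0
```

Request:
{"method": "carry_out", "body": {"deltas": [[[0,0,0],[0,0,0]],[[0,0,0],[0,0,0]],[[0,0,0],[0,0,0]]]}}

```text
t: 4.03
ee_pos: [0.6038, -0.1399, 0.2653]
orientation: [-3.141, 0.002, -0.001]
ft_force: [-0.8, -0.1, -1.4]
finger_gap: 0.0406
gripper_force: 30.0
```

```bash
python3 look.py w3; python3 -c "
from h import *
go((.605,-.140),.052,0)"
```

```text
4.0333 [ 0.60378412 -0.13986795  0.26534068] [-3.14145853e+00  2.10303938e-03 -5.14504327e-04] [-0.83905435 -0.11395517 -1.39199286] 0.0405910935951495 29.99975323677063
t 4.08 shift mm [ 1.4  0.1 46.5] turn deg [-0.01  0.1  -0.04] pos [ 0.6037 -0.1399  0.2655] yaw -0.0007 q [ 0.12  0.65  0.03  1.96 -0.03  0.54 -1.41]
```

View pics/w3.png

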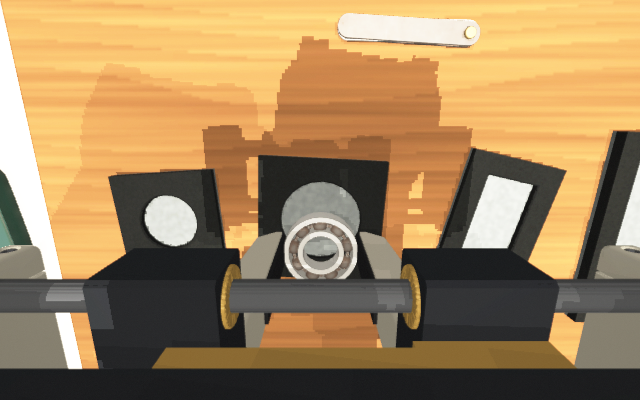

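The bearing is held level between the pads at about (321,249), with the cut-out behind it at (320,215).

```bash
python3 - <<'E'
from h import *
import pickle
ci=pickle.load(open('w3.pkl','rb'))
for z in(.0835,): print(cast(ci,[(285,249),(358,249),(321.5,216.5)],z).round(4))
print('cutout far/left/right on rim top', cast(ci,[(320,181),(281,218),(360,218)],.025).round(4))
print('cutout on rim', cast(ci,[(320,181),(281,218),(360,218)],.030).round(4))
E
```

```text
[[ 0.6041 -0.1202]
 [ 0.604  -0.1609]
 [ 0.6229 -0.1405]]
cutout far/left/right on rim top [[ 0.6321 -0.1397]
 [ 0.6045 -0.1108]
 [ 0.6044 -0.1692]]
cutout on rim [[ 0.633  -0.1397]
 [ 0.606  -0.1115]
 [ 0.6059 -0.1685]]
```

Request:
{"method": "carry_out", "body": {"deltas": [[[0.0015,0,0.015],[0,0,0]],[[0.0015,0,0.03],[0,0,0]],[[0.0015,0,0.04],[0,0,0]],[[0.0015,0,0.046],[0,0,0]],[[0.0015,0,0.046],[0,0,0]],[[0.0015,0,0.046],[0,0,0]]]}}

```text
t: 4.58
ee_pos: [0.6063, -0.14, 0.2197]
orientation: [-3.142, 0.001, -0.001]
ft_force: [-0.3, 0.3, -1.7]
finger_gap: 0.0409
gripper_force: 30.0
```

Request:
{"method": "carry_out", "body": {"deltas": [[[0,0,0],[0,0,0]],[[0,0,0],[0,0,0]],[[0,0,0],[0,0,0]],[[0,0,0],[0,0,0]],[[0,0,-0.02],[0,0,0]],[[0,0,-0.05],[0,0,0]],[[0,0,-0.08],[0,0,0]]], "fingers": 0.7}}

```text
t: 5.17
ee_pos: [0.6063, -0.1398, 0.3001]
orientation: [-3.141, 0.002, -0.0]
ft_force: [-0.0, -0.3, 1.0]
finger_gap: 0.0652
gripper_force: 0.0
```

Request:
{"method": "carry_out", "body": {"deltas": [[[-0.011,0.017,0],[0,0,-5.6]],[[-0.022,0.034,0],[0,0,-11.2]],[[-0.033,0.051,0],[0,0,-16.9]],[[-0.043,0.068,0],[0,0,-22.5]],[[-0.054,0.085,0],[0,0,-28.1]],[[-0.065,0.102,0],[0,0,-33.7]],[[-0.076,0.119,0],[0,0,-39.4]],[[-0.086,0.136,0],[0,0,-45]]]}}

```text
t: 5.83
ee_pos: [0.5198, -0.2767, 0.3]
orientation: [3.141, 0.0, 0.79]
ft_force: [0.3, -0.1, 0.5]
finger_gap: 0.0651
gripper_force: 0.0
```

Request:
{"method": "carry_out", "body": {"deltas": [[[-0.02,0.004,0.004],[0,0,-5.6]],[[-0.04,0.009,0.008],[0,0,-11.2]],[[-0.06,0.013,0.013],[0,0,-16.9]],[[-0.08,0.018,0.017],[0,0,-22.5]],[[-0.1,0.022,0.021],[0,0,-28.1]],[[-0.12,0.027,0.026],[0,0,-33.7]],[[-0.14,0.031,0.03],[0,0,-39.4]],[[-0.157,0.035,0.035],[0,0,-45]]]}}

```text
t: 6.5
ee_pos: [0.4332, -0.413, 0.2648]
orientation: [-3.141, 0.001, 1.574]
ft_force: [-0.0, -0.0, 0.1]
finger_gap: 0.065
gripper_force: 0.0
```

Request:
{"method": "carry_out", "body": {"deltas": [[[0,0,0],[0,0,0]],[[0,0,0],[0,0,0]]], "fingers": 0.55}}

```text
t: 6.67
ee_pos: [0.4334, -0.4125, 0.2645]
orientation: [-3.141, -0.0, 1.566]
ft_force: [1.0, 1.4, 0.4]
finger_gap: 0.0565
gripper_force: 0.0
```

```bash
python3 look.py w4
```

```text
6.6667 [ 0.43339348 -0.41246775  0.26452681] [-3.14131619e+00 -3.34123585e-04  1.56600728e+00] [0.96471916 1.37139549 0.35184189] 0.0564683556250633 0.0
```

View pics/w4.png

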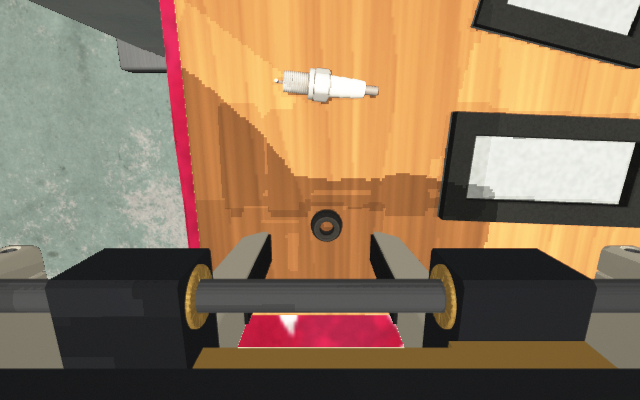

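The cap is at (326,226). The plug runs from (275,80) at the electrode to (379,91) at the terminal, with its hexagon at about (320,85).

```bash
python3 - <<'E'
from h import *
import pickle
im=cv2.imread('pics/w4.png'); ci=pickle.load(open('w4.pkl','rb'))
hsv=cv2.cvtColor(im,cv2.COLOR_BGR2HSV)
m=((hsv[...,2]<75)).astype(np.uint8)[200:250,300:352]
c=max(cv2.findContours(m,cv2.RETR_EXTERNAL,cv2.CHAIN_APPROX_NONE)[0],key=cv2.contourArea)[:,0]+[300,200]
w=cast(ci,c,.031).astype(np.float32); e=cv2.fitEllipse(w); print('cap',np.round(e[0],4),np.round(e[1],4))
m=((hsv[...,1]<75)).astype(np.uint8)[55:115,265:395]
m=cv2.morphologyEx(m,cv2.MORPH_CLOSE,np.ones((3,3)))
c=max(cv2.findContours(m,cv2.RETR_EXTERNAL,cv2.CHAIN_APPROX_NONE)[0],key=cv2.contourArea)[:,0]+[265,55]
w=cast(ci,c,.0315).astype(np.float32); r=cv2.minAreaRect(w); print('plug',np.round(r[0],4),np.round(r[1],4),r[2])
print('ends, hex',cast(ci,[(275,80),(379,91),(320,85)],.0315).round(4), 'hex edges top',cast(ci,[(309,85),(331,86)],.036).round(4))
go(e[0],.0477,np.pi/2)
E
```

```text
cap [ 0.438  -0.4151] [0.0219 0.0229]
plug [ 0.4379 -0.3201] [0.02   0.0665] 89.70919036865234
ends, hex [[ 0.4052 -0.3171]
 [ 0.4723 -0.3241]
 [ 0.4341 -0.3203]] hex edges top [[ 0.4272 -0.3208]
 [ 0.4411 -0.3214]]
t 6.72 shift mm [-3.7  3.7 50.2] turn deg [ 0.03 -0.02 -0.2 ] pos [ 0.4343 -0.4115  0.2649] yaw 1.5674 q [ 0.95  0.67 -0.43  1.99  0.48  0.59  0.19]
```

Request:
{"method": "carry_out", "body": {"deltas": [[[-0.004,0.004,0.015],[0,0,0]],[[-0.004,0.004,0.03],[0,0,0]],[[-0.004,0.004,0.042],[0,0,0]],[[-0.004,0.004,0.051],[0,0,0]],[[-0.004,0.004,0.051],[0,0,0]],[[-0.004,0.004,0.051],[0,0,0]]]}}

```text
t: 7.22
ee_pos: [0.4387, -0.4149, 0.2131]
orientation: [-3.141, -0.001, 1.571]
ft_force: [0.2, -0.2, 0.4]
finger_gap: 0.051
gripper_force: 0.0
```

Request:
{"method": "carry_out", "body": {"deltas": [[[0,0,0],[0,0,0]],[[0,0,0],[0,0,0]],[[0,0,0],[0,0,0]],[[0,0,0],[0,0,0]],[[0,0,0],[0,0,0]],[[0,0,0],[0,0,0]]], "fingers": 0.12}}

```text
t: 7.72
ee_pos: [0.4382, -0.4158, 0.2141]
orientation: [3.141, 0.001, 1.57]
ft_force: [-0.5, 0.4, 3.7]
finger_gap: 0.0232
gripper_force: 30.0
```

```bash
python3 - <<'E'
from h import *
import pickle
im=cv2.imread('pics/w4.png'); ci=pickle.load(open('w4.pkl','rb'))
hsv=cv2.cvtColor(im,cv2.COLOR_BGR2HSV)
m=np.zeros(im.shape[:2],np.uint8); m[60:112,268:392]=hsv[60:112,268:392,1]<75
# centreline by columns outside the hexagon
p=[(x,np.median(np.flatnonzero(m[:,x]))) for x in list(range(284,307))+list(range(336,378)) if m[:,x].sum()>5]
w=cast(ci,p,.0315); k=np.polyfit(w[:,0],w[:,1],1); print('plug yaw deg',np.degrees(np.arctan(k[0])),'y at hex',np.polyval(k,.434))
go((.603,-.031),.052,np.pi/2)
E
```

```text
plug yaw deg -5.843888398266098 y at hex -0.31993199045185894
t 7.72 shift mm [384.9 164.5  -5. ] turn deg [ 0.02  0.03 -0.04] pos [ 0.4382 -0.4158  0.2141] yaw 1.5701 q [ 0.91  0.74 -0.38  2.    0.54  0.5   0.15]
```

Request:
{"method": "carry_out", "body": {"deltas": [[[0,0,-0.025],[0,0,0]],[[0.01,0.004,-0.05],[0,0,0]],[[0.04,0.017,-0.06],[0,0,0]],[[0.075,0.032,-0.06],[0,0,0]],[[0.11,0.047,-0.06],[0,0,0]],[[0.145,0.062,-0.06],[0,0,0]],[[0.18,0.077,-0.06],[0,0,0]],[[0.215,0.092,-0.06],[0,0,0]]]}}

```text
t: 8.38
ee_pos: [0.5307, -0.1991, 0.2739]
orientation: [3.141, 0.0, 1.57]
ft_force: [0.3, 0.3, -0.7]
finger_gap: 0.0227
gripper_force: 30.0
```

Request:
{"method": "carry_out", "body": {"deltas": [[[0.035,0.015,0],[0,0,0]],[[0.07,0.03,0],[0,0,0]],[[0.105,0.045,0],[0,0,0]],[[0.14,0.06,0],[0,0,0]],[[0.16,0.069,0.005],[0,0,0]],[[0.17,0.0725,0.01],[0,0,0]],[[0.17,0.0725,0.01],[0,0,0]],[[0.17,0.0725,0.01],[0,0,0]]]}}

```text
t: 9.05
ee_pos: [0.6023, -0.0315, 0.2632]
orientation: [-3.14, 0.001, 1.571]
ft_force: [-0.6, -0.7, 0.4]
finger_gap: 0.023
gripper_force: 30.0
```

```bash
python3 look.py w5; python3 - <<'E'
from h import *
go((.603,-.031),.0508,np.pi/2)
E
```

```text
9.05 [ 0.60230629 -0.03146056  0.26315661] [-3.13986990e+00  9.66285740e-04  1.57055256e+00] [-0.60894394 -0.72800228  0.35792251] 0.022952209159594648 29.999860525131226
t 9.1 shift mm [ 1.6  0.9 45.5] turn deg [-0.09  0.08 -0.11] pos [ 0.6022 -0.0325  0.2633] yaw 1.5688 q [ 0.21  0.66 -0.37  1.98  0.43  0.58 -0.46]
```

View pics/w5.png

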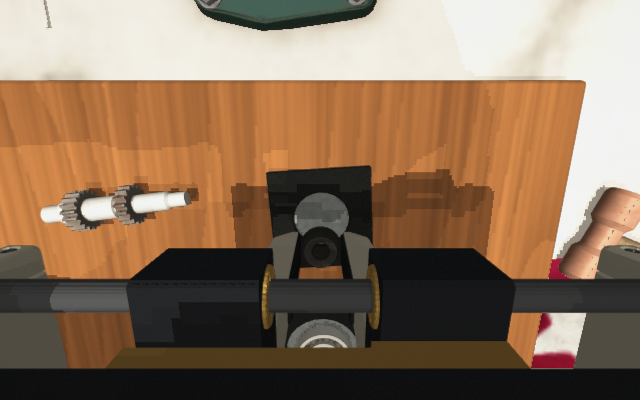

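The cap is held at (322,247) in front of its cut-out at about (321,218), and the vise is well clear. The bearing shows in its cut-out at the bottom of the picture.

```bash
python3 - <<'E'
from h import *
import pickle
im=cv2.imread('pics/w5.png'); ci=pickle.load(open('w5.pkl','rb'))
hsv=cv2.cvtColor(im,cv2.COLOR_BGR2HSV)
m=((hsv[...,2]>60)&(hsv[...,1]<80)).astype(np.uint8)[185:222,285:360]
c=max(cv2.findContours(m,cv2.RETR_EXTERNAL,cv2.CHAIN_APPROX_NONE)[0],key=cv2.contourArea)[:,0]+[285,185]
x,y,w,h=cv2.boundingRect(c); print(x,y,w,h); print('cutout',cast(ci,[(x,218),(x+w,218),(x+w/2,y)],.025).round(4))
print('cap',cast(ci,[(304,247),(341,247),(322,228)],.0825).round(4))
E
```

```text
294 193 55 29
cutout [[ 0.5832 -0.0306]
 [ 0.6234 -0.0306]
 [ 0.6033 -0.0119]]
cap [[ 0.5935 -0.03  ]
 [ 0.6139 -0.03  ]
 [ 0.6034 -0.0189]]
```

Request:
{"method": "carry_out", "body": {"deltas": [[[0,0,0.015],[0,0,0]],[[0,0,0.03],[0,0,0]],[[0,0,0.04],[0,0,0]],[[0,0,0.0455],[0,0,0]],[[0,0,0.0455],[0,0,0]],[[0,0,0.0455],[0,0,0]]]}}

```text
t: 9.6
ee_pos: [0.6028, -0.0314, 0.2182]
orientation: [-3.141, 0.0, 1.569]
ft_force: [0.1, 0.7, -0.1]
finger_gap: 0.0231
gripper_force: 30.0
```

Request:
{"method": "carry_out", "body": {"deltas": [[[0,0,0],[0,0,0]],[[0,0,0],[0,0,0]],[[0,0,0],[0,0,0]],[[0,0,0],[0,0,0]],[[0,0,-0.02],[0,0,0]],[[0,0,-0.05],[0,0,0]],[[0,0,-0.08],[0,0,0]],[[-0.01,0,-0.1],[0,0,0]]], "fingers": 0.5}}

```text
t: 10.27
ee_pos: [0.6032, -0.0386, 0.3209]
orientation: [3.139, -0.001, 1.573]
ft_force: [0.3, -1.0, 0.3]
finger_gap: 0.0467
gripper_force: 0.0
```

```bash
python3 - <<'E'
from h import *
go((.434,-.320),.10,np.radians(-5.84))
E
```

```text
t 10.27 shift mm [-281.1 -170.    53.2] turn deg [ 3.000e-02 -1.700e-01  9.598e+01] pos [ 0.6032 -0.0386  0.3209] yaw 1.5733 q [ 0.26  0.59 -0.43  1.94  0.37  0.69 -0.39]
```

Request:
{"method": "carry_out", "body": {"deltas": [[[-0.018,-0.011,0],[0,0,6]],[[-0.036,-0.022,0],[0,0,12]],[[-0.053,-0.032,0],[0,0,18]],[[-0.071,-0.043,0],[0,0,24]],[[-0.088,-0.053,0],[0,0,30]],[[-0.106,-0.064,0],[0,0,36]],[[-0.123,-0.074,0],[0,0,42]],[[-0.14,-0.085,0],[0,0,48]]]}}

```text
t: 10.93
ee_pos: [0.5173, -0.1814, 0.3185]
orientation: [3.141, -0.0, 0.728]
ft_force: [1.3, 0.0, -0.1]
finger_gap: 0.0466
gripper_force: 0.0
```

Request:
{"method": "carry_out", "body": {"deltas": [[[-0.02,0.006,0.006],[0,0,6]],[[-0.04,0.012,0.013],[0,0,12]],[[-0.06,0.018,0.02],[0,0,18]],[[-0.08,0.024,0.026],[0,0,24]],[[-0.1,0.03,0.033],[0,0,30]],[[-0.12,0.036,0.04],[0,0,36]],[[-0.14,0.042,0.046],[0,0,42]],[[-0.157,0.047,0.053],[0,0,48]]]}}

```text
t: 11.6
ee_pos: [0.4318, -0.3217, 0.2653]
orientation: [3.141, -0.0, -0.111]
ft_force: [0.3, 0.8, -0.3]
finger_gap: 0.0465
gripper_force: 0.0
```

Request:
{"method": "carry_out", "body": {"deltas": [[[0,0,0],[0,0,0]],[[0,0,0],[0,0,0]]]}}

```text
t: 11.77
ee_pos: [0.4321, -0.3211, 0.2651]
orientation: [3.142, 0.001, -0.105]
ft_force: [0.6, 0.7, 0.2]
finger_gap: 0.0465
gripper_force: 0.0
```

```bash
python3 look.py w6; python3 -c "
from h import *
go((.434,-.32),.0478,np.radians(-5.84))"
```

```text
11.7667 [ 0.4321344  -0.32105432  0.26511104] [ 3.14154609e+00  5.70589813e-04 -1.05315055e-01] [0.56316307 0.66363684 0.22582833] 0.046456371867396186 0.0
t 11.82 shift mm [ 1.2 -0.4 50.5] turn deg [-0.02 -0.01 -0.07] pos [ 0.4328 -0.3203  0.2653] yaw -0.1031 q [ 0.52  0.58  0.01  2.14 -0.02  0.41 -1.13]
```

View pics/w6.png

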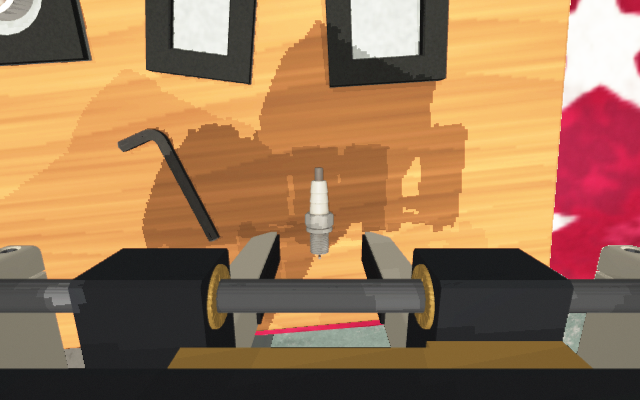

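The plug lies along the tool's x axis at column 319. The terminal is at row 168, the hexagon spans rows 211–236, and the plug sits midway between the fingers (278 to 363).

```bash
python3 - <<'E'
from h import *
import pickle
im=cv2.imread('pics/w6.png'); ci=pickle.load(open('w6.pkl','rb'))
hsv=cv2.cvtColor(im,cv2.COLOR_BGR2HSV)
m=np.zeros(im.shape[:2],np.uint8); m[164:258,295:345]=hsv[164:258,295:345,1]<75
wd=[(r,int(m[r].sum()),np.flatnonzero(m[r]).mean().round(1) if m[r].any() else 0) for r in range(164,258,3)]; print(wd)
print(cast(ci,[(319,168),(319,255)],.0315).round(4),'hex top',cast(ci,[(319,211),(319,236)],.038).round(4))
E
```

```text
[(164, 0, 0), (167, 0, 0), (170, 8, np.float64(318.5)), (173, 8, np.float64(318.5)), (176, 8, np.float64(318.5)), (179, 8, np.float64(318.5)), (182, 15, np.float64(318.0)), (185, 16, np.float64(318.5)), (188, 16, np.float64(318.5)), (191, 17, np.float64(319.0)), (194, 16, np.float64(318.5)), (197, 17, np.float64(319.0)), (200, 18, np.float64(318.5)), (203, 17, np.float64(319.0)), (206, 18, np.float64(318.5)), (209, 18, np.float64(318.5)), (212, 23, np.float64(319.0)), (215, 28, np.float64(318.5)), (218, 28, np.float64(318.5)), (221, 28, np.float64(318.5)), (224, 27, np.float64(319.0)), (227, 26, np.float64(318.5)), (230, 25, np.float64(319.0)), (233, 18, np.float64(318.5)), (236, 18, np.float64(318.5)), (239, 18, np.float64(319.5)), (242, 17, np.float64(319.0)), (245, 17, np.float64(319.0)), (248, 17, np.float64(319.0)), (251, 17, np.float64(319.0)), (254, 4, np.float64(318.5)), (257, 2, np.float64(319.5))]
[[ 0.471  -0.3243]
 [ 0.407  -0.3174]] hex top [[ 0.4423 -0.3212]
 [ 0.4241 -0.3193]]
```

Request:
{"method": "carry_out", "body": {"deltas": [[[0.0015,0,0.015],[0,0,0]],[[0.0015,0,0.03],[0,0,0]],[[0.0015,0,0.042],[0,0,0]],[[0.0015,0,0.0505],[0,0,0]],[[0.0015,0,0.0505],[0,0,0]],[[0.0015,0,0.0505],[0,0,0]]]}}

```text
t: 12.32
ee_pos: [0.4345, -0.3202, 0.2148]
orientation: [-3.141, 0.0, -0.103]
ft_force: [-0.4, -0.1, 0.2]
finger_gap: 0.0463
gripper_force: 0.0
```

Request:
{"method": "carry_out", "body": {"deltas": [[[0,0,0],[0,0,0]],[[0,0,0],[0,0,0]],[[0,0,0],[0,0,0]],[[0,0,0],[0,0,0]],[[0,0,0],[0,0,0]],[[0,0,0],[0,0,0]]], "fingers": 0.08}}

```text
t: 12.82
ee_pos: [0.4341, -0.3208, 0.2151]
orientation: [3.141, -0.001, -0.105]
ft_force: [-1.0, 0.3, 3.9]
finger_gap: 0.0187
gripper_force: 30.0
```

```bash
python3 - <<'E'
from h import *
s=sensors.sense(); a=np.radians(-13.0)
off=.4388-.434  # plug middle lies ahead of the hexagon
go((.5934-.0047*np.cos(a),-.2654-.0047*np.sin(a)),.0515+.045,a); print(s['finger_gap'],s['gripper_force'])
E
```

```text
t 12.82 shift mm [148.  -72.4 -48.4] turn deg [ 0.01 -0.03  6.98] pos [ 0.4341 -0.3208  0.2151] yaw -0.1051 q [ 0.53  0.67  0.01  2.16 -0.02  0.31 -1.13]
0.018699136999825644 30.00122855650261
```

Request:
{"method": "carry_out", "body": {"deltas": [[[0,0,-0.02],[0,0,0]],[[0,0,-0.045],[0,0,0]],[[0.03,-0.015,-0.048],[0,0,2]],[[0.06,-0.03,-0.048],[0,0,4]],[[0.09,-0.044,-0.048],[0,0,6]],[[0.12,-0.059,-0.048],[0,0,7]],[[0.14,-0.068,-0.048],[0,0,7]],[[0.148,-0.0725,-0.048],[0,0,7]]]}}

```text
t: 13.48
ee_pos: [0.5921, -0.2619, 0.2626]
orientation: [-3.141, -0.002, -0.224]
ft_force: [0.6, -0.8, -1.0]
finger_gap: 0.0184
gripper_force: 30.0
```

Request:
{"method": "carry_out", "body": {"deltas": [[[0,0,0],[0,0,0]],[[0,0,0],[0,0,0]],[[0,0,0],[0,0,0]]]}}

```text
t: 13.73
ee_pos: [0.587, -0.2653, 0.2625]
orientation: [3.141, 0.002, -0.229]
ft_force: [-1.0, -0.5, -0.5]
finger_gap: 0.0184
gripper_force: 30.0
```

```bash
python3 look.py w7; python3 - <<'E'
from h import *
a=np.radians(-13.0)
go((.5934-.0047*np.cos(a),-.2654-.0047*np.sin(a)),.0515,a)
E
```

```text
13.7333 [ 0.58698449 -0.26526108  0.26251036] [ 3.14090507e+00  1.77394765e-03 -2.28991006e-01] [-0.96731621 -0.46866835 -0.47911643] 0.01840790554179701 29.99984895111993
t 13.78 shift mm [ 1.6 -1.5 44.1] turn deg [ 0.04  0.09 -0.14] pos [ 0.587  -0.2654  0.2626] yaw -0.2294 q [ 0.28  0.68  0.08  1.9  -0.09  0.57 -1.37]
```

View pics/w7.png

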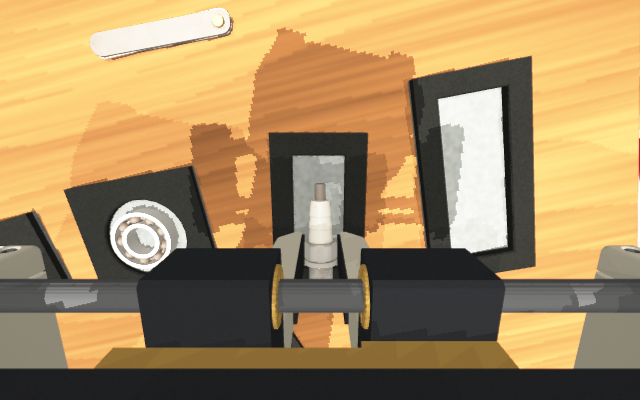

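The plug is aligned over its cut-out, which spans columns 293–345 with its far edge at row 155. The terminal tip is at (320,184). The bearing in its pad at (140,239) looks a bit to the left, so I'll check it with numbers.

```bash
python3 - <<'E'
from h import *
import pickle
im=cv2.imread('pics/w7.png'); ci=pickle.load(open('w7.pkl','rb'))
hsv=cv2.cvtColor(im,cv2.COLOR_BGR2HSV)
print('bearing top extremes', cast(ci,[(112,239),(168,239)],.037).round(4), cast(ci,[(140,211),(140,267)],.037).round(4), np.mean(cast(ci,[(112,239),(168,239),(140,211),(140,267)],.037),0).round(4))
m=(hsv[...,1]<85).astype(np.uint8)&(hsv[...,2]>75); m=m[195:275,100:195]
c=max(cv2.findContours(m.astype(np.uint8),cv2.RETR_EXTERNAL,cv2.CHAIN_APPROX_NONE)[0],key=cv2.contourArea)[:,0]+[100,195]
h=cv2.convexHull(c)[:,0]; print('cutout at rim',np.round(cv2.minEnclosingCircle(cast(ci,h,.025).astype(np.float32)),4) if 0 else [np.round(x,4) for x in cv2.minEnclosingCircle(cast(ci,h,.025).astype(np.float32))])
print('plug cutout far edge, sides',cast(ci,[(319,155),(293,175),(345,175)],.025).round(4))
zt=.0315+.0475; print('plug terminal',cast(ci,[(320,184)],zt).round(4),'tool',sensors.sense()['ee_pos'])
E
```

```text
bearing top extremes [[ 0.6104 -0.1209]
 [ 0.6014 -0.1591]] [[ 0.6251 -0.1475]
 [ 0.5858 -0.1323]] [ 0.6057 -0.14  ]
cutout at rim [array([ 0.6034, -0.1376]), np.float64(0.0291)]
plug cutout far edge, sides [[ 0.6332 -0.2752]
 [ 0.6237 -0.2542]
 [ 0.6154 -0.2899]]
plug terminal [[ 0.6229 -0.2735]] tool [ 0.58699873 -0.265428    0.26261994]
```

Request:
{"method": "carry_out", "body": {"deltas": [[[0.002,-0.001,0.015],[0,0,0]],[[0.002,-0.001,0.03],[0,0,0]],[[0.002,-0.001,0.039],[0,0,0]],[[0.002,-0.001,0.044],[0,0,0]],[[0.002,-0.001,0.044],[0,0,0]],[[0.002,-0.001,0.044],[0,0,0]]]}}

```text
t: 14.28
ee_pos: [0.5905, -0.2641, 0.2182]
orientation: [3.142, 0.001, -0.228]
ft_force: [0.2, -0.5, 0.3]
finger_gap: 0.0181
gripper_force: 30.0
```

Request:
{"method": "carry_out", "body": {"deltas": [[[0,0,0],[0,0,0]],[[0,0,0],[0,0,0]],[[0,0,0],[0,0,0]],[[0,0,0],[0,0,0]],[[0,0,-0.02],[0,0,0]],[[0,0,-0.05],[0,0,0]],[[0,0,-0.08],[0,0,0]],[[-0.01,0,-0.1],[0,0,0]]], "fingers": 0.45}}

```text
t: 14.95
ee_pos: [0.5827, -0.2617, 0.3212]
orientation: [3.141, -0.004, -0.227]
ft_force: [1.5, -0.5, -0.7]
finger_gap: 0.0419
gripper_force: 0.0
```

```bash
python3 - <<'E'
from h import *
import pickle
# shaft: centreline from w2 and ends, in two views
im=cv2.imread('pics/w2.png'); ci=pickle.load(open('w2.pkl','rb'))
hsv=cv2.cvtColor(im,cv2.COLOR_BGR2HSV); m=np.zeros(im.shape[:2],np.uint8); m[92:250,135:215]=hsv[92:250,135:215,1]<80
p=[(np.flatnonzero(m[r]).mean(),r) for r in list(range(102,146))+list(range(173,196))+list(range(224,240))]
w=cast(ci,p,.038); k=np.polyfit(w[:,0],w[:,1],1); a=np.arctan(k[0]); print('yaw',np.degrees(a))
x=.4455+0*a; print('line y at .455',np.polyval(k,.455),'residual',np.abs(np.polyval(k,w[:,0])-w[:,1]).max())
go((.455,np.polyval(k,.455)),.10,a)
E
```

```text
yaw 6.354346531866744
line y at .455 -0.020082187247588555 residual 0.00104335297694913
t 14.95 shift mm [-179.  -206.7   53.5] turn deg [  0.06  -0.2  -19.35] pos [ 0.5827 -0.2617  0.3212] yaw -0.2269 q [ 0.27  0.59  0.1   1.88 -0.09  0.67 -1.38]
```

Request:
{"method": "carry_out", "body": {"deltas": [[[-0.02,-0.023,0],[0,0,-3]],[[-0.043,-0.05,0],[0,0,-6]],[[-0.068,-0.078,0.01],[0,0,-9]],[[-0.092,-0.106,0.02],[0,0,-12]],[[-0.116,-0.134,0.03],[0,0,-15]],[[-0.14,-0.162,0.04],[0,0,-18]],[[-0.163,-0.188,0.05],[0,0,-19.3]],[[-0.179,-0.207,0.0535],[0,0,-19.3]]]}}

```text
t: 15.62
ee_pos: [0.4517, -0.0173, 0.2646]
orientation: [-3.141, 0.001, 0.113]
ft_force: [0.1, -0.5, 0.4]
finger_gap: 0.042
gripper_force: 0.0
```

Request:
{"method": "carry_out", "body": {"deltas": [[[0,0,0],[0,0,0]],[[0,0,0],[0,0,0]],[[0,0,0],[0,0,0]]]}}

```text
t: 15.87
ee_pos: [0.4541, -0.0197, 0.2655]
orientation: [3.141, -0.001, 0.11]
ft_force: [0.1, -0.4, 0.6]
finger_gap: 0.0422
gripper_force: 0.0
```

```bash
python3 look.py w8; python3 -c "
from h import *
go((.4555,-.02),.0515,np.radians(6.35))"
```

```text
15.8667 [ 0.45410364 -0.01973303  0.26547058] [ 3.14116089e+00 -1.03806079e-03  1.09515745e-01] [ 0.09089693 -0.43837621  0.56775843] 0.04221374764468217 0.0
t 15.92 shift mm [ 1.2 -0.1 47. ] turn deg [ 0.03 -0.07 -0.14] pos [ 0.4542 -0.0202  0.2655] yaw 0.1084 q [-0.1   0.53  0.02  2.33 -0.04  0.29 -1.5 ]
```

View pics/w8.png

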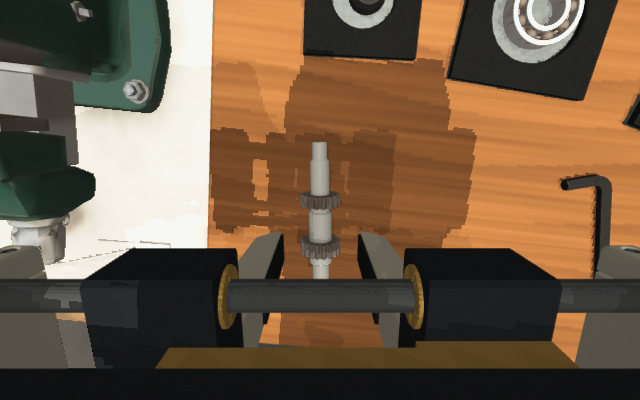

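The shaft lies straight along column 320, midway between the fingers, with pinions at rows 192–210 and 235–258. The gripper's body is clear of the vise, which is behind and left of it.

```bash
python3 - <<'E'
from h import *
import pickle
ci=pickle.load(open('w8.pkl','rb'))
print(cast(ci,[(320,192),(320,210),(320,236),(320,258)],.048).round(4), 'far end',cast(ci,[(320,142)],.036).round(4),'bare',cast(ci,[(320,222)],.044).round(4))
E
```

```text
[[ 0.4798 -0.0169]
 [ 0.4678 -0.0182]
 [ 0.4498 -0.0202]
 [ 0.4339 -0.0219]] far end [[ 0.5109 -0.0135]] bare [[ 0.4583 -0.0193]]
```

Request:
{"method": "carry_out", "body": {"deltas": [[[0.0013,0,0.015],[0,0,0]],[[0.0013,0,0.03],[0,0,0]],[[0.0013,0,0.041],[0,0,0]],[[0.0013,0,0.048],[0,0,0]],[[0.0013,0,0.048],[0,0,0]],[[0.0013,0,0.048],[0,0,0]]]}}

```text
t: 16.42
ee_pos: [0.455, -0.02, 0.2172]
orientation: [3.141, 0.0, 0.108]
ft_force: [1.0, 0.3, 0.3]
finger_gap: 0.042
gripper_force: 0.0
```

Request:
{"method": "carry_out", "body": {"deltas": [[[0,0,0],[0,0,0]],[[0,0,0],[0,0,0]],[[0,0,0],[0,0,0]],[[0,0,0],[0,0,0]],[[0,0,0],[0,0,0]],[[0,0,0],[0,0,0]]], "fingers": 0.06}}

```text
t: 16.92
ee_pos: [0.4549, -0.0193, 0.2175]
orientation: [3.142, -0.001, 0.11]
ft_force: [-0.5, -0.3, 4.2]
finger_gap: 0.0151
gripper_force: 30.0
```

```bash
python3 - <<'E'
from h import *
a=np.radians(-2.7)
go((.5937-.0065*np.cos(a),-.3775-.0065*np.sin(a)),.0513+.06,a)
E
```

```text
t 16.92 shift mm [ 92.4 370.3 -60.7] turn deg [ 0.   -0.04  8.98] pos [ 0.4549 -0.0193  0.2175] yaw 0.1096 q [-0.09  0.63  0.01  2.35 -0.04  0.16 -1.5 ]
```

Request:
{"method": "carry_out", "body": {"deltas": [[[0,0,-0.025],[0,0,0]],[[0,0,-0.05],[0,0,0]],[[0.007,0.028,-0.065],[0,0,2]],[[0.015,0.06,-0.065],[0,0,4]],[[0.023,0.092,-0.065],[0,0,6]],[[0.031,0.124,-0.065],[0,0,8]],[[0.039,0.156,-0.065],[0,0,9]],[[0.047,0.188,-0.065],[0,0,9]]]}}

```text
t: 17.58
ee_pos: [0.5221, -0.2024, 0.2821]
orientation: [-3.141, 0.001, -0.048]
ft_force: [0.2, 0.0, -2.2]
finger_gap: 0.0151
gripper_force: 30.0
```

```bash
python3 - <<'E'
from h import *
a=np.radians(-2.7)
go((.5937-.0065*np.cos(a),-.3775-.0065*np.sin(a)),.0513+.05,a)
E
```

```text
t 17.58 shift mm [ 73.5 171.4  13.7] turn deg [-0.01  0.04 -0.08] pos [ 0.5221 -0.2024  0.2821] yaw -0.0485 q [ 0.25  0.57  0.03  2.08 -0.03  0.48 -1.32]
```

Request:
{"method": "carry_out", "body": {"deltas": [[[0.015,0.034,0],[0,0,0]],[[0.03,0.07,0],[0,0,0]],[[0.045,0.105,0],[0,0,0]],[[0.06,0.14,0.005],[0,0,0]],[[0.07,0.163,0.01],[0,0,0]],[[0.073,0.171,0.0135],[0,0,0]],[[0.073,0.171,0.0135],[0,0,0]],[[0.073,0.171,0.0135],[0,0,0]]]}}

```text
t: 18.25
ee_pos: [0.5863, -0.3745, 0.2677]
orientation: [-3.14, 0.002, -0.048]
ft_force: [-1.6, 0.2, -2.5]
finger_gap: 0.0151
gripper_force: 30.0
```

```bash
python3 look.py w9; python3 - <<'E'
from h import *
a=np.radians(-2.7)
go((.5937-.0065*np.cos(a),-.3775-.0065*np.sin(a)),.0513,a)
E
```

```text
18.25 [ 0.5862511  -0.37445383  0.26772902] [-3.13997663e+00  2.07569668e-03 -4.76960525e-02] [-1.58493049  0.18973166 -2.46392445] 0.015077940157033806 29.993693232536316
t 18.3 shift mm [ 0.9  3.7 49.8] turn deg [-0.1   0.09  0.04] pos [ 0.5865 -0.3736  0.2681] yaw -0.0464 q [ 0.48  0.71  0.01  1.77 -0.01  0.66 -1.12]
```

View pics/w9.png

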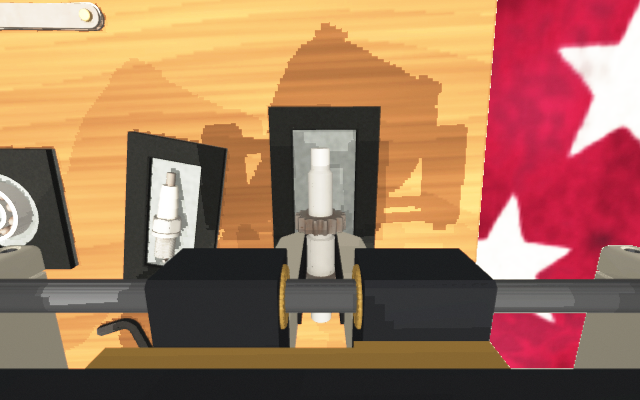

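The plug lies in its cut-out at (165,215). The shaft is held over its cut-out, which spans columns 293–355 with its far edge at row 129. The shaft's far end is at (319,149), slightly to the left.

```bash
python3 - <<'E'
from h import *
import pickle
im=cv2.imread('pics/w9.png'); ci=pickle.load(open('w9.pkl','rb'))
hsv=cv2.cvtColor(im,cv2.COLOR_BGR2HSV)
for r in(134,150,170,190):
    v=np.flatnonzero((hsv[r,270:385,2]>75))+270; v=v[(v>280)&(v<370)]; l,h=v.min(),v.max()
    print(r,l,h,'mid base',cast(ci,[(l,r),(h,r)],.025).mean(0).round(4),np.ptp(cast(ci,[(l,r),(h,r)],.025)[:,1]).round(4))
print('far edge',cast(ci,[(324,129.5)],.025).round(4)); 
zt=.036+.0505
for r in(155,175,200,255):
    print('shaft axis',r)
print(cast(ci,[(319.5,149),(320,200),(320.5,255)],zt).round(4))
s=sensors.sense(); print(s['ee_pos'],s['orientation'])
E
```

```text
134 293 355 mid base [ 0.6473 -0.3796] 0.0433
150 293 355 mid base [ 0.6363 -0.3791] 0.0438
170 294 354 mid base [ 0.6221 -0.3785] 0.0431
190 294 354 mid base [ 0.6074 -0.3778] 0.0438
far edge [[ 0.6504 -0.3797]]
shaft axis 155
shaft axis 175
shaft axis 200
shaft axis 255
[[ 0.6416 -0.3764]
 [ 0.6148 -0.3754]
 [ 0.5832 -0.3741]]
[ 0.58651254 -0.37357819  0.26814579] [-3.13977841e+00  1.64365697e-03 -4.64256241e-02]
```

Request:
{"method": "carry_out", "body": {"deltas": [[[0.001,0.003,0.012],[0,0,0]],[[0.001,0.003,0.028],[0,0,0]],[[0.001,0.003,0.04],[0,0,0]],[[0.001,0.003,0.047],[0,0,0]],[[0.001,0.003,0.047],[0,0,0]],[[0.001,0.003,0.047],[0,0,0]]]}}

```text
t: 18.8
ee_pos: [0.5878, -0.3777, 0.2211]
orientation: [-3.141, 0.001, -0.047]
ft_force: [0.2, 0.6, -2.0]
finger_gap: 0.0148
gripper_force: 30.0
```

Request:
{"method": "carry_out", "body": {"deltas": [[[0,0,0],[0,0,0]],[[0,0,0],[0,0,0]],[[0,0,0],[0,0,0]],[[0,0,0],[0,0,0]],[[0,0,-0.02],[0,0,0]],[[0,0,-0.05],[0,0,0]],[[0,0,-0.08],[0,0,0]],[[0,0,-0.11],[0,0,0]]], "fingers": 0.4}}

```text
t: 19.47
ee_pos: [0.5875, -0.3783, 0.3329]
orientation: [-3.141, 0.0, -0.048]
ft_force: [0.4, -1.0, 0.1]
finger_gap: 0.0371
gripper_force: 0.0
```

Request:
{"method": "carry_out", "body": {"deltas": [[[-0.03,-0.025,-0.01],[0,0,0]],[[-0.05,-0.055,-0.02],[0,0,0]],[[-0.06,-0.09,-0.04],[0,0,0]],[[-0.06,-0.12,-0.06],[0,0,0]],[[-0.06,-0.15,-0.08],[0,0,0]],[[-0.06,-0.17,-0.09],[0,0,0]],[[-0.06,-0.17,-0.09],[0,0,0]],[[-0.06,-0.17,-0.09],[0,0,0]]]}}

```text
t: 20.13
ee_pos: [0.536, -0.2046, 0.4228]
orientation: [3.141, -0.002, -0.045]
ft_force: [0.1, -0.9, 0.1]
finger_gap: 0.0371
gripper_force: 0.0
```

```bash
python3 look.py w10; python3 -c "
import cv2
im=cv2.imread('pics/w10.png'); cv2.imwrite('pics/w10c.png',cv2.resize(im[40:240,100:540],(792,360),interpolation=cv2.INTER_CUBIC))"
```

```text
20.1333 [ 0.53601626 -0.20462729  0.42277935] [ 3.14118050e+00 -2.08391847e-03 -4.50984138e-02] [ 0.08895316 -0.88259449  0.12495298] 0.03705344996086051 0.0
```

View pics/w10.png

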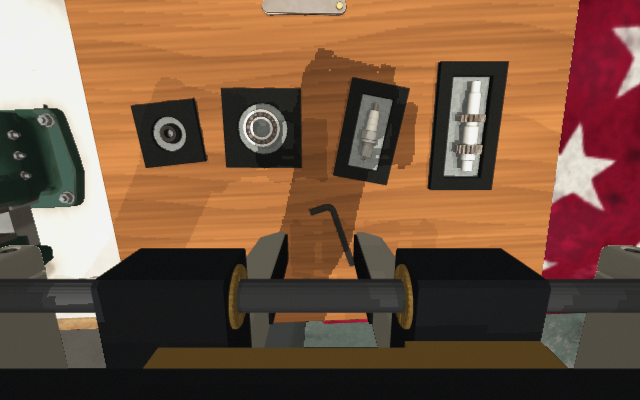

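All four parts lie in their cut-outs: cap (169,132), bearing (262,128), plug (370,128) and shaft (471,126). The hex key and feeler gauge haven't moved. I'll do a quick numeric check of the centring.

```bash
python3 - <<'E'
from h import *
import pickle
ci=pickle.load(open('w10.pkl','rb'))
print('cap',cast(ci,[(169,132)],.037).round(4),'want .6033 -.0315'); print('bearing',cast(ci,[(262.5,127.5)],.037).round(4),'want .604 -.140')
sh=cast(ci,[(475,80),(468,172)],.039); print('shaft ends',sh.round(4),sh.mean(0).round(4),'want .5936 -.3772')
pl=cast(ci,[(376,102),(364.5,156)],.0345); print('plug',pl.round(4),pl.mean(0).round(4),'want .593 -.2655')
E
```

```text
cap [[ 0.605  -0.0347]] want .6033 -.0315
bearing [[ 0.6051 -0.142 ]] want .604 -.140
shaft ends [[ 0.645  -0.3797]
 [ 0.5435 -0.379 ]] [ 0.5942 -0.3794] want .5936 -.3772
plug [[ 0.6272 -0.272 ]
 [ 0.5673 -0.2583]] [ 0.5972 -0.2651] want .593 -.2655
```

```bash
python3 -c "
from rig import job
print(job.hand_in())"
```

```text
the job is handed in; nothing more can be done
None
```

I handed the job in at about 20 s: the bearing, cap, plug and shaft each lie in their own pad's cut-out, about 1–4 mm off centre by my last camera check, and the hex key and feeler gauge were left untouched.

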